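# Clamp a mended book in the ratchet book press

## Task

A freshly mended book is lying only part-way into the book press: push it in until its spine sits flat against the back fence, square and still centred. Then pump the ratchet lever, full strokes down and letting it come right up each time, until you feel the platen bear on the book, and give it one or two further strokes so that it is firmly clamped, but no more: the platen springs must never close up solid. Leave the lever up, and do not disturb the beaker, the two vials and the brush beside the press.

Things in the scene. Friction and masses are not known exactly. Their poses are not given: they have to be found in the camera images.
- press: Grey bench book press, fixed: bed plate, two bright round columns (22 mm, at y = +-145 mm) and a grey top beam on them (58 mm in x, 335 mm in y, z 150 to 176 mm; column nuts to 187 mm), with a square toothed ram through its middle. Origin on the table straight under the ram; x points from the open front (robot side) to the back fence, y along the beam, z up.
- bed: The press's grey bed plate, fixed, on which the book lies. Its frame is that of press: x -85 to 105 mm, y -167 to 167 mm, top face at z = 30 mm.
- fence (a point): Foot of the back fence, on the bed at its middle. The fence is a steel bar whose front face is at x = 75 mm of the press frame, 210 mm long in y, its top at z = 52 mm.
- ram_guide (a point): Where the ram passes the beam's top (press frame 0, 0, 176 mm). The ram's top is 262 to 282 mm high at first and sinks with use. It carries a crosshead and, on two coil springs under that, the platen: a plate x -40 to 60, y -95 to 95 mm, 12 mm thick, whose underside starts 10 to 30 mm above the book, differently each time. Ram and platen heights are not reported.
- pivot (a point): Pivot of the ratchet lever (press frame 0, 75, 225 mm), its axis parallel to the press's x. From here the lever runs towards -y over the beam and past the column to its handle. Each full down-stroke pushes the ram down 10 to 14 mm; as the lever rises the ram settles back on the holding pawl one tooth, 8 mm, lower than before (the very first stroke up to 12). The lever cannot back it off.
- lever (a joint): Lever angle, rad: 0 = right up (0.21 above level), where a return spring brings it in about half a second; grows as the handle goes down; stop at 0.33. A stroke must pass 0.25 to catch the next tooth while the platen is free and 0.29 under load (0.30 to 0.33 always does, and never two), then come back up to 0 to pick up the one after.
- grip_top (a point): Top of the black round handle (28 mm thick, 100 mm long) at mid-length, 275 mm from the pivot; moves with the lever. Lever up: press frame 0, -191, 296 mm; at 0.31 rad: 0, -200, 211 mm. At the bottom of a stroke it pushes back with about 4 N while the platen is free, 10 N on the first stroke that bears on the book, then some 4 N more per stroke; on the fourth the springs go solid (over 24 N).
- book: Closed hardback, dark brown boards, lighter spine strip, flat on the bed: 160 mm (x, fore-edge to spine) by 200 (y) by 30 thick, 0.4 to 0.8 kg. Origin at the centre of its underside, x towards the spine. It starts 25 to 50 mm short of the fence, up to 0.1 rad askew, sticking out at the open front; once home its fore-edge is flush with the bed's front edge. Sliding it takes 2 to 7 N.
- spine (a point): Middle of the book's spine face (book frame x = 80, y = 0, z = 15 mm); the point's axes are those of the book.
- fore_edge (a point): Middle of the book's fore-edge face, the side towards the robot (book frame x = -80, y = 0, z = 15 mm). Pushed at its middle the book may stop with only one spine corner on the fence; a push near the lagging end, some 70 mm from the middle, squares it.
- beaker: Glass beaker, 76 mm across, 95 mm tall, standing on the table left of the press (its +y side). Origin at the centre of its underside. Leave it.
- vial_tall: Clear specimen vial with white cap, 30 mm across the cap, 70 mm tall, standing near the front right of the press. Origin at the centre of its underside. Leave it.
- vial_short: Like the other vial but 56 mm tall, standing near it. Origin at the centre of its underside. Leave it.
- brush: Flat brush lying on the table at the front left of the press, about 0.2 m long. Leave it.

How it is judged (in metres and radians):
On the way, in this order (a step that is already met when the one before it is completed fails the run):
1. the book's spine is home against the back fence, square and centred (x of spine in the frame of press above 0.071 m and angle between the x axis of book and the x axis of press, either way round below 0.035 rad and y of spine in the frame of press between -0.03 and 0.03 m), for 0.2 s.
2. the platen bears on the book (contact force between book and bed above 13 N), for 0.2 s.
At the end, for the whole second after the job is handed in: The book is home (spine within 4 mm of the fence, within 0.035 rad of square, within 30 mm of centre), clamped by the ratchet with 26 to 65 N between book and bed (one or two strokes past the one on which the platen first bears), and the lever is back up (below 0.02 rad) with nothing moving (all of step 1 and contact force between book and bed between 26 and 65 N and value of joint lever below 0.02 rad and linear speed of book below 0.01 m/s); the robot touches nothing.
It fails at once if the springs are driven solid (over 150 N on the book) (contact force between book and bed above 150 N).
It fails at once if a bystander is knocked over or shifted by more than 25 mm (distance of any of beaker, vial_tall, vial_short, brush from where it was at the start of the episode above 0.025 m or angle between any of beaker, vial_tall, vial_short's own z axis and vertical above 0.5 rad).
It also fails if it takes over 61 s, if anything falls off the work surface, if the arm or the gripper's body presses on something with over 40 N, if the wrist force passes 120 N, or if a joint passes its speed limit or range.

## Robot

A 6-joint arm with a two-finger parallel gripper is mounted at the origin on the work surface. World frame = base frame: x ahead of the robot, y to its left, z up, the work surface at z = 0. Lengths are in mm, angles in rad, forces in N, time in s.
With the tool pointing down it reaches from about 400 to 925 mm from the base axis. Payload 12.5 kg.
Tool frame: the origin (TCP) lies on the centre line of the jaws, within the pads' length; the fingertips stand 14 mm ahead of it and the grasp point (between the pads) lies 5 mm behind it; y points along the fingers, x is the direction in which the jaws open and shut, and the axes are right-handed (so a half turn about y gives the same grasp; the last joint's range is limited). The gripper opens to 95 mm and grips with 3 to 60 N. Pads are 20 mm wide; open, the fingers measure 119 mm over their backs; the gripper's body (75 mm by 180 mm) begins 59 mm behind the grasp point.
Start: joints at [-1.286, 0.491, 1.559, -0, 1.092, -0.106], TCP at [238.105, -577.889, 189.361] pointing down, gripper open.
Joint ranges: [-3.1, 3.1], [-0.84, 2.19], [0.05, 2.79], [-1.13, 4.28], [0.06, 2.93], [-2.69, 2.69]. Speed limits (rad/s): [2.22, 2.22, 2.79, 3.14, 3.14, 3.14].

## Interface

Orientations are given as [roll, pitch, yaw] about the fixed x, y, z axes, in that order (R = Rz(yaw) Ry(pitch) Rx(roll)).
In Python, from bench import r, imaging, job, nets gives the robot as it stands.
- The arm moves only by the shell command python3 -m handwheel 'ROWS'. ROWS is JSON, a list of rows, each an object with "dp": the shift along the world's x, y, z each as a share of 0.075 m, from -1 to 1, a list of three; "rotation": the turn, a rotation vector about the world's x, y, z each as a share of pi rad, from -1 to 1, a list of three; "hand": the opening in per cent of the stroke, from 0 (shut) to 100 (fully open). A call has 1 to 12 rows; each row shifts and turns the commanded pose from where the row before left it; what a row does not reach is not made up. A row lasts 1/8 s, in which the tool goes at most 62.5 mm and 10.7 degrees, less where a joint would pass 70% of its speed; a pose out of reach is approached as far as the arm can. A call with a number of a shift or a turn outside -1 to 1 is refused whole. A call with a gripper value outside its range is refused whole. The fingers move at their own pace and stop on an object; the grip force is fixed at half the most. Time passes only in rows, so rows that do not move let the fingers close. It gives the time, the measured TCP pose, the force and the opening at its end, in the units of the state.
- r.observe(): the state, without advancing time (a new reading comes with each control period).
- imaging.camera(name): name is "scene" or "side" or "wrist"; returns the picture (420x560x3 uint8, red, green, blue); there is no depth.
- imaging.get_calibration(name): a dict with "fovy" (degrees; the focal length in pixels is half the picture's height over the tangent of half this angle, whatever the lens; pixels are square), "cx", "cy" (the principal point, pixels), "k1" (the pictures are not rectified: a ray, as slopes to the right and down, at radius r is drawn at 1 + k1 r^2 times it, then the intrinsics apply), "rvec" (rotation vector, rad) and "tvec" (3), from world to camera coordinates, as OpenCV has them. Camera axes: x right, y down, z forward; pixel columns grow to the right and rows downward; lengths in mm; the calibration is good to about 2 mm. A picture is of the moment at which its call begins: read the wrist's pose just before it. get_calibration takes no time and is no camera call; for the wrist camera it gives the pose at the moment of the call.
- job.hand_in(): hands the job in, once; it reports no verdict.
Trained networks look in the newest picture that a camera, given by its name, has taken for a name from the list of things; names that differ only in an ending like _2 or _b are one class to them, and where a whole thing is asked for, a point or a joint stands for the part that bears it (a point fixed in the world has none). Each returns a list of dicts, best first, with "p" (0 to 1); they miss things now and then, are a little off and sometimes report something else, mostly with a low value. They report only what shows in the picture. A call takes as long as a camera call.
- nets.cut_out(camera, thing): "pixels" (420x560 bool, what is visible of it) and "rect" ([left, top, width, height] in pixels, round what is visible of it).
The state is a dict: "time": time; "joint_positions": joint angles; "joint_velocities": joint speeds; "tau": joint torques, N m; "eef_pos": TCP position; "tcp_rot": TCP orientation; "wrist_force": force on the tool from outside, world axes, zero at the start; "ft_torque": the same for the moment, N m; "opening": opening from 0.0 (shut) to 1.0 (fully open).
Only numpy, scipy, OpenCV 4.12 (cv2) and the standard library are available. Lean on these libraries where they do the work, as an engineer would, in place of code of your own. Each camera call takes 0.05 s, during which the arm holds its last target. There are 200 camera calls.

## Working session

There is one attempt and no reset: what is moved stays moved. The work goes in short steps, Python scripts to look and compute and a shell command to move; the robot and the scene stay as the last step left them, time stands still between calls to the robot, and variables do not carry over. Pictures are saved under pics/ and viewed, about 8 in all and at most 12, crops included, and the job is handed in when it is done.

```bash
ls; mkdir -p pics
cat > h.py <<'E'
import numpy as np, cv2
from bench import r, imaging, job, nets
def cam(n):
    c=imaging.get_calibration(n); f=210/np.tan(np.radians(c["fovy"])/2)
    K=np.array([[f,0,c["cx"]],[0,f,c["cy"]],[0,0,1]]); D=np.array([c["k1"],0,0,0,0.])
    return K,D,np.array(c["rvec"],float).reshape(3),np.array(c["tvec"],float).reshape(3)
def proj(C,P): return cv2.projectPoints(np.array(P,float).reshape(-1,1,3),C[2],C[3],C[0],C[1])[0].reshape(-1,2)
def onz(C,uv,z):
    u=cv2.undistortPoints(np.array(uv,float).reshape(-1,1,2),C[0],C[1]).reshape(-1,2)
    R=cv2.Rodrigues(C[2])[0]; o=-R.T@C[3]; d=np.c_[u,np.ones(len(u))]@R
    return o+d*((z-o[2])/d[:,2])[:,None]
def save(n,im): cv2.imwrite(f"pics/{n}.png",cv2.cvtColor(im,cv2.COLOR_RGB2BGR))
E
python3 - <<'E'
from h import *
for n in("scene","side"):
    im=imaging.camera(n); save(n+"0",im); C=cam(n); R=cv2.Rodrigues(C[2])[0]; print(n,-R.T@C[3],R[2],C[0][0,0],C[1][0])
    for t in("press","fence","book","lever","grip_top","beaker","vial_tall","vial_short","brush"):
        try:
            for d in nets.cut_out(n,t)[:2]: print(t,d["p"],d["rect"],d["pixels"].sum())
        except Exception as e: print(t,e)
s=r.observe();print(s)
a=cv2.imread("pics/scene0.png");b=cv2.imread("pics/side0.png")
E
```

```text
pics
scene [1118.9368715  -160.48867026  916.6062176 ] [-0.54947557  0.29341159 -0.78229549] 420.0748036764543 -0.048207187718033694
press 0.82 [146.6, 189.8, 200.9, 134.2] 13941
fence 0.8 [142.7, 189.5, 202.4, 135.5] 13905
book 0.69 [215.6, 206.7, 71.8, 76.4] 270
lever 0.64 [144.3, 195.4, 163.2, 40.5] 1766
grip_top 0.91 [145.7, 192.4, 161.0, 43.6] 1743
beaker 0.76 [354.9, 220.9, 35.0, 46.7] 1260
vial_tall 0.75 [215.0, 204.1, 76.8, 80.4] 280
vial_tall 0.55 [151.9, 247.8, 24.8, 18.3] 265
vial_short 0.74 [324.6, 177.3, 17.8, 27.8] 337
vial_short 0.69 [217.1, 207.6, 67.5, 75.9] 325
brush 0.71 [322.8, 178.2, 17.9, 26.6] 301
side [ 882.54835703 -486.32315059  645.22063103] [-0.3584973   0.75301077 -0.55177393] 400.750693969394 -0.01409706997892044
press 0.96 [186.1, 186.4, 170.2, 185.8] 16052
press 0.46 [202.9, 255.2, 154.4, 120.7] 5561
fence 0.89 [179.9, 186.5, 173.4, 188.6] 16054
book 0.6 [203.1, 240.8, 73.4, 83.9] 1223
lever 0.56 [183.4, 187.3, 121.3, 76.9] 1948
grip_top 0.66 [183.6, 188.9, 123.4, 71.5] 1784
beaker 0.85 [337.3, 208.1, 33.6, 46.5] 1318
vial_tall 0.7 [148.3, 326.0, 23.8, 37.1] 516
vial_short 0.71 [169.2, 297.1, 20.0, 27.3] 366
vial_short 0.63 [186.5, 187.3, 168.3, 185.7] 15999
brush 0.4 [179.6, 187.4, 172.4, 186.8] 16039
{'time': 1.0, 'joint_positions': array([-1.28560170e+00,  4.90871113e-01,  1.55892215e+00, -1.84302166e-05,
        1.09168411e+00, -1.05612108e-01]), 'joint_velocities': array([-0.00044538, -0.00080911, -0.00068447,  0.00177841, -0.00021015,
        0.00118982]), 'tau': array([ 2.60228342e-03, -6.12473631e+01, -2.58426350e+01,  6.93790102e-02,
        4.44137736e-02, -5.76413413e-05]), 'eef_pos': array([ 238.09708876, -577.8845188 ,  189.37125743]), 'tcp_rot': array([-1.57082474e+00, -1.12908787e-04, -1.17998109e+00]), 'wrist_force': array([-0.16986541,  0.67388107, -0.1253906 ]), 'ft_torque': array([-0.01875409, -0.01375121,  0.02382702]), 'opening': 1.0005178827929206}
```

Run:
```python
import cv2
a=cv2.imread("pics/scene0.png")[150:350,110:410];b=cv2.imread("pics/side0.png")[160:400,120:400]
cv2.imwrite("pics/a.png",cv2.resize(a,None,fx=2.66,fy=2.66,interpolation=3));cv2.imwrite("pics/b.png",cv2.resize(b,None,fx=2.5,fy=2.5,interpolation=3))
```

```text
(no output)
```

View pics/a.png

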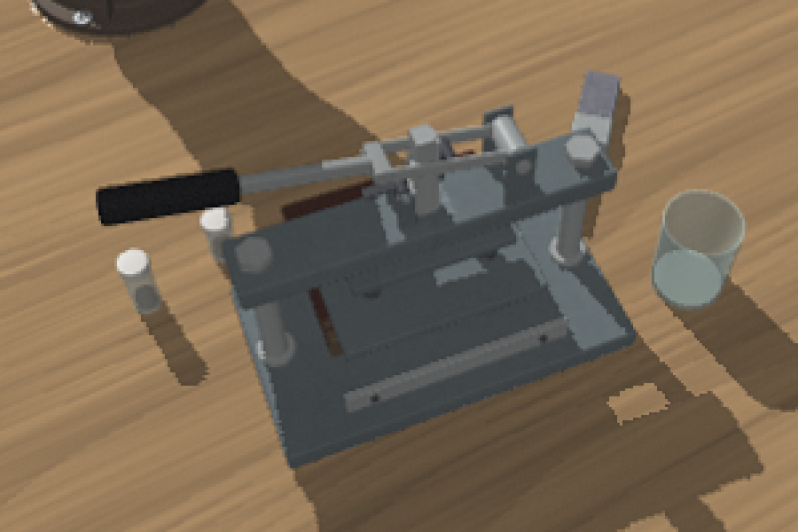

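View pics/b.png

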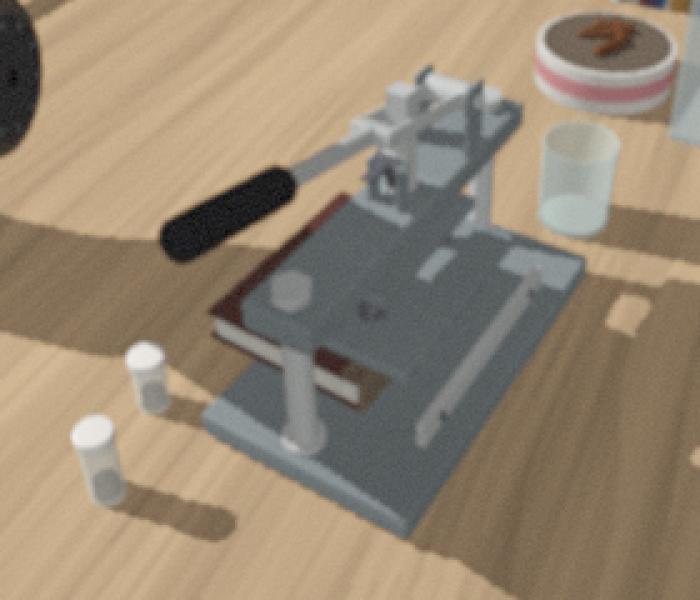

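Scene shows the press with the lever to the left; vials are at crop (135,280) and (215,235), the brush at (595,110) and the beaker at (700,250). The side view shows the book's top corners near crop (211,313), (345,195) and (385,376). Next I fit the poses.

```bash
cat > fit.py <<'E'
from h import *
from scipy.optimize import least_squares
Cs,Cd=cam("scene"),cam("side")
S=lambda p:np.array(p)/2.66+[110,150]
B=lambda p:np.array(p)/2.5+[120,160]
obs=[(Cs,[0,-145,187],S([254,250])),(Cs,[0,145,187],S([583,148])),(Cs,[29,167.5,176],S([616,176])),
(Cd,[0,-145,187],B([291,284])),(Cd,[105,167,30],B([585,260])),(Cd,[105,-167,30],B([408,520])),(Cd,[-85,-167,30],B([205,415])),
(Cs,[75,-105,52],S([345,397])),(Cd,[75,-105,52],B([416,425]))]
def T(q,P): c,s=np.cos(q[2]),np.sin(q[2]); P=np.atleast_2d(np.array(P,float)); return np.c_[P[:,:2]@np.array([[c,s],[-s,c]])+q[:2],P[:,2]]
f=lambda q:np.concatenate([proj(C,T(q,P))[0]-o for C,P,o in obs])
s=least_squares(f,[600,0,0],loss="soft_l1"); q=s.x
if __name__=="__main__":
    print("press",q); print(f(q).reshape(-1,2).round(1))
    bk=onz(Cd,[B([211,313]),B([345,195]),B([387,374])],60); print(bk)
    c,s=np.cos(q[2]),np.sin(q[2]); print("in press",(bk[:,:2]-q[:2])@np.array([[c,-s],[s,c]]))
    print("grip up",T(q,[0,-191,296]),"dn",T(q,[0,-200,211]),"fore home",T(q,[[-85,0,45],[-85,70,45],[-85,-70,45]]))
    print("vials",onz(Cs,[S([132,262]),S([215,220])],[70]),onz(Cs,[S([215,220])],56), onz(Cd,[B([95,430])],70),onz(Cd,[B([146,355])],56),onz(Cs,[S([600,95]),S([594,200])],10))
    print("brush",onz(Cs,[S([600,75]),S([590,235])],8))
    def ov(n,C):
        im=cv2.imread(f"pics/{n}0.png")
        for a,bx in(((-29,29,-167.5,167.5,150,176),(0,255,0)),((-85,105,-167,167,0,30),(0,0,255)),((75,75,-105,105,30,52),(255,0,0)),((0,0,-241,-141,296,296),(255,255,0))):
            P=np.array([[x,y,z] for x in a[:2] for y in a[2:4] for z in a[4:]]); u=proj(C,T(q,P))
            for i in range(8):
                for j in range(i):
                    if (P[i]!=P[j]).sum()==1: cv2.line(im,tuple(np.int32(u[i]*16)),tuple(np.int32(u[j]*16)),bx,1,cv2.LINE_AA,4)
        return im
    a=ov("scene",Cs)[150:350,110:410];b=ov("side",Cd)[180:380,130:400]
    cv2.imwrite("pics/ov.png",np.vstack([cv2.resize(a,(440,293)),cv2.resize(b,(440,300))]) if 0 else np.hstack([cv2.resize(a,(400,267)),cv2.resize(b,(400,267))]))
E
python3 fit.py
```

```text
press [ 6.23093159e+02  8.81113253e+01 -1.16872804e-01]
[[-0.4  0.8]
 [-0.1 -0.2]
 [ 1.7 -1.3]
 [ 0.3  0.4]
 [ 2.2 -1.5]
 [ 0.2  1.5]
 [-2.  -0.7]
 [-0.6 -1. ]
 [ 0.1 -0. ]]
[[485.10210191   5.41057154  60.        ]
 [513.03531508 197.04595977  60.        ]
 [647.36980143   5.08174783  60.        ]]
in press [[-127.40622137  -98.22729332]
 [-122.00957696   95.35799189]
 [  33.79285443  -79.63233716]]
grip up [[ 600.82123681 -101.5857002   296.        ]] dn [[ 599.77177452 -110.5243035   211.        ]] fore home [[538.6730163   98.02291356  45.        ]
 [546.83550071 167.54538366  45.        ]
 [530.51053189  28.50044347  45.        ]]
vials [[ 481.48009319 -141.05927839   70.        ]
 [ 473.16425735  -56.57626024   70.        ]] [[462.48536507 -54.85790086  56.        ]] [[ 482.34397487 -139.82482263   70.        ]] [[461.48532152 -53.53612518  56.        ]] [[469.77147858 384.75509022  10.        ]
 [587.96022369 299.41871164  10.        ]]
brush [[442.9958005  402.71244136   8.        ]
 [621.56087263 272.92391882   8.        ]]
```

View pics/ov.png

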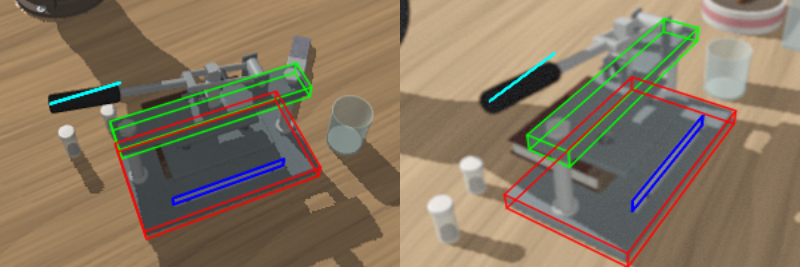

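The overlay matches the press well: origin (623, 88), yaw -0.117. I'll push with the open jaws spread along the press's y, so the two fingertips square the book themselves.

```bash
python3 -m handwheel '[{"dp":[0.35,0.65,0],"rotation":[0,0,-0.05],"hand":100},{"dp":[0.35,0.65,0],"rotation":[0,0,-0.05],"hand":100},{"dp":[0.35,0.65,0],"rotation":[0,0,-0.05],"hand":100},{"dp":[0.35,0.65,0],"rotation":[0,0,-0.012],"hand":100},{"dp":[0.35,0.65,0],"rotation":[0,0,0],"hand":100},{"dp":[0.35,0.65,0],"rotation":[0,0,0],"hand":100},{"dp":[0.12,0.65,0],"rotation":[0,0,0],"hand":100},{"dp":[0.12,0.65,0],"rotation":[0,0,0],"hand":100},{"dp":[0.12,0.65,0],"rotation":[0,0,0],"hand":100},{"dp":[0.12,0.65,0],"rotation":[0,0,0],"hand":100},{"dp":[0.12,0.65,0],"rotation":[0,0,0],"hand":100},{"dp":[0.12,0.65,0],"rotation":[0,0,0],"hand":100}]'
```

```text
time: 2.5
eef_pos: [449.8, 8.7, 189.6]
tcp_rot: [-1.57, -0.0, -1.689]
wrist_force: [0.3, -1.1, 0.1]
opening: 1.001
```

```bash
python3 -m handwheel '[{"dp":[0.1,0.65,0],"rotation":[0,0,0],"hand":100},{"dp":[0.1,0.65,0],"rotation":[0,0,0],"hand":100},{"dp":[0,0,-0.6],"rotation":[0,0,0],"hand":100},{"dp":[0,0,-0.6],"rotation":[0,0,0],"hand":100},{"dp":[0,0,-0.5],"rotation":[0,0,0],"hand":100},{"dp":[0,0,-0.13],"rotation":[0,0,0],"hand":100},{"dp":[0,0,0],"rotation":[0,0,0],"hand":100}]'
python3 - <<'E'
from h import *
b=imaging.camera("side"); save("side1",b); a=imaging.camera("scene")
w=imaging.camera("wrist"); print(r.observe()["wrist_force"])
b=cv2.resize(b[180:400,120:400],(480,377),interpolation=2); w=cv2.resize(w,(320,240)); o=np.zeros((377,800,3),np.uint8); o[:,:480]=b; o[:240,480:]=w; save("v1",o)
E
```

```text
time: 3.38
eef_pos: [464.8, 104.6, 52.4]
tcp_rot: [-1.571, -0.0, -1.689]
wrist_force: [0.4, 0.1, 0.0]
opening: 0.998
[ 0.44806975 -0.05385002  0.12625203]
```

View pics/v1.png

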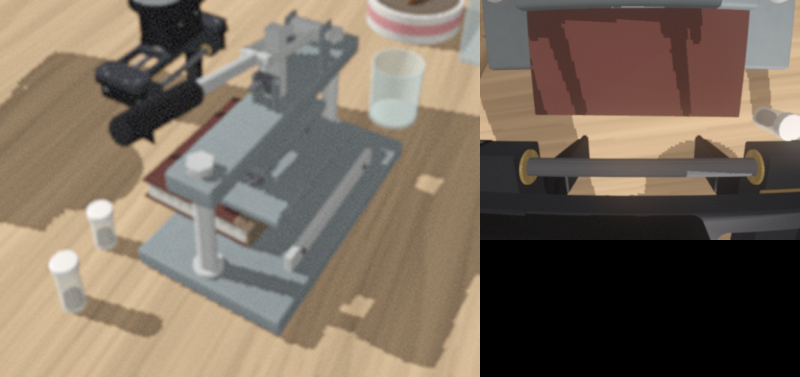

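The wrist view shows the fore-edge between about (55,114) and (261,116) in its 320x240 inset, with the vial clear at the right. I'll measure it.

Run:
```python
from fit import *
C=cam("wrist"); p=onz(C,[[96,199.5],[458,203]],60); print(p)
c,s=np.cos(q[2]),np.sin(q[2]); print((p[:,:2]-q[:2])@np.array([[c,-s],[s,c]]))
```

```text
[[504.34785751 204.2286547   60.        ]
 [478.59025888   4.7357826   60.        ]]
[[-131.47532189  101.47866984]
 [-133.79495648  -99.65680491]]
```

```bash
python3 -m handwheel '[{"dp":[0.13,-0.0155,0],"rotation":[0,0,0],"hand":100},{"dp":[0.1,-0.012,0],"rotation":[0,0,0],"hand":100},{"dp":[0.1,-0.012,0],"rotation":[0,0,0],"hand":100},{"dp":[0.1,-0.012,0],"rotation":[0,0,0],"hand":100},{"dp":[0.1,-0.012,0],"rotation":[0,0,0],"hand":100},{"dp":[0.08,-0.009,0],"rotation":[0,0,0],"hand":100},{"dp":[0.06,-0.007,0],"rotation":[0,0,0],"hand":100},{"dp":[0.04,-0.005,0],"rotation":[0,0,0],"hand":100},{"dp":[0,0,0],"rotation":[0,0,0],"hand":100}]'
```

```text
time: 4.65
eef_pos: [517.9, 98.3, 52.1]
tcp_rot: [-1.571, -0.0, -1.689]
wrist_force: [0.6, -0.3, 0.2]
opening: 0.999
```

```bash
python3 -m handwheel '[{"dp":[0.03,-0.0035,0],"rotation":[0,0,0],"hand":100},{"dp":[0.03,-0.0035,0],"rotation":[0,0,0],"hand":100},{"dp":[0.02,-0.0023,0],"rotation":[0,0,0],"hand":100}]'
python3 - <<'E'
from fit import *
imaging.camera("wrist");C=cam("wrist"); im=imaging.camera("wrist"); save("w2",im)
E
```

```text
time: 5.03
eef_pos: [524.0, 97.6, 52.1]
tcp_rot: [-1.571, -0.0, -1.689]
wrist_force: [0.0, 0.3, -0.1]
opening: 1.0
```

View pics/w2.png

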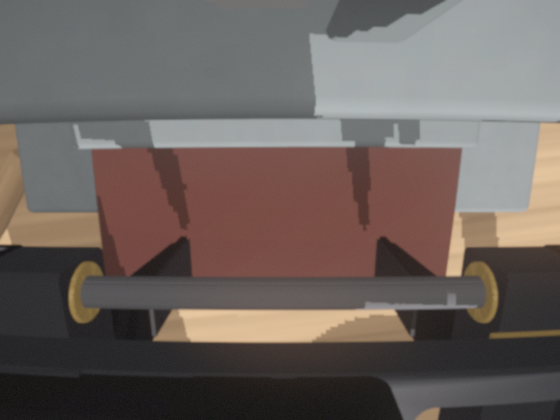

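Run:
```python
from fit import *
C=cam("wrist"); s=r.observe(); e=s["eef_pos"]; print(s["wrist_force"])
c,n=np.cos(q[2]),np.sin(q[2]); M=np.array([[c,-n],[n,c]])
print("tcp press",(e[:2]-q[:2])@M)
for t in(-50,50):
  for dx in(-10,0,10): print(t,dx,proj(C,[T(q,[0,t,0])[0]-T(q,[0,0,0])[0]+e+[dx,0,-14]]))
p=onz(C,[[30,211],[528,209]],30);print("bedfront",(p[:,:2]-q[:2])@M)
p=onz(C,[[107,275],[447,275],[97,150],[460,150]],60);print("book",(p[:,:2]-q[:2])@M)
print("fore at x",[(x,proj(C,T(q,[x,0,60])).round()) for x in(-135,-130,-120,-110,-95,-85)])
```

```text
[ 0.09649265 -0.39997107  0.1798685 ]
tcp press [-99.53616583  -2.16369201]
-50 -10 [[363.7831879  250.12858833]]
-50 0 [[362.80623407 235.02442989]]
-50 10 [[361.78321192 219.56748873]]
50 -10 [[204.44051511 250.38684084]]
50 0 [[201.66696844 235.27546513]]
50 10 [[198.8567261  219.82267872]]
bedfront [[ -85.79768782  164.14268948]
 [ -84.98725487 -163.52810058]]
book [[-116.99324678   99.91155354]
 [-117.2120207   -97.86758892]
 [ -45.09160997   96.69381857]
 [ -45.48051367  -97.11829831]]
fore at x [(-135, array([[279., 304.]])), (-130, array([[279., 297.]])), (-120, array([[278., 281.]])), (-110, array([[278., 265.]])), (-95, array([[278., 239.]])), (-85, array([[278., 222.]]))]
```

The fore-edge seems hidden under the bar and no force shows, so I check from the side.

Run:
```python
from fit import *
b=imaging.camera("side"); save("side2",b); a=imaging.camera("scene")
M=lambda im,x0,y0,w,h:cv2.resize(im[y0:y0+h,x0:x0+w],(400,400*h//w),interpolation=2)
o=cv2.imread("pics/side0.png")[:,:,::-1]
save("v2",np.hstack([M(o,160,190,160,180),M(b,160,190,160,180)]))
e=r.observe()["eef_pos"];print(e)
for n,C in(("side",Cd),("scene",Cs)):
  print(n,proj(C,[T(q,[0,t,0])[0]-T(q,[0,0,0])[0]+e-[0,0,14] for t in(-53,53)]))
```

```text
[523.82361238  97.55390675  52.09200369]
side [[228.29440475 285.35170826]
 [255.68903008 258.23678763]]
scene [[236.14857029 237.1205013 ]
 [274.54670656 224.89946058]]
```

View pics/v2.png

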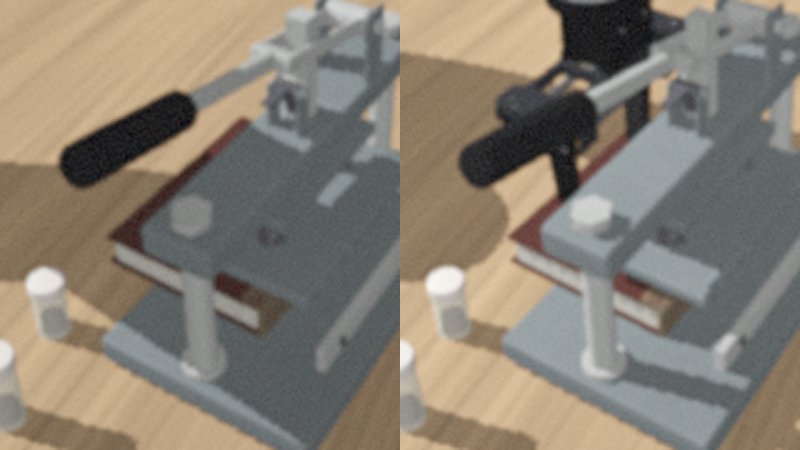

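Run:
```python
from fit import *
C=cam("wrist"); e=r.observe()["eef_pos"]
for z in(38,50,62,70):
  P=[T(q,[0,t,0])[0]-T(q,[0,0,0])[0]+[e[0],e[1],z] for t in(-60,-48,48,60)]
  print(z,"wrist",proj(C,P).round().tolist(),"side crop",((proj(Cd,P)-[160,190])*2.5+[400,0]).round().tolist())
w=cv2.imread("pics/w2.png"); b=cv2.imread("pics/side2.png")
cv2.imwrite("pics/v3.png",np.hstack([cv2.resize(w[200:350,90:480],(500,192*1),interpolation=2),cv2.resize(b[230:300,190:270],(220,192),interpolation=2)]))
```

```text
38 wrist [[379.0, 235.0], [360.0, 235.0], [205.0, 235.0], [186.0, 235.0]] side crop [[566.0, 243.0], [574.0, 235.0], [636.0, 174.0], [643.0, 167.0]]
50 wrist [[384.0, 241.0], [364.0, 241.0], [201.0, 241.0], [180.0, 241.0]] side crop [[565.0, 233.0], [573.0, 225.0], [636.0, 164.0], [643.0, 157.0]]
62 wrist [[390.0, 248.0], [369.0, 248.0], [196.0, 248.0], [174.0, 248.0]] side crop [[564.0, 223.0], [572.0, 214.0], [635.0, 154.0], [643.0, 147.0]]
70 wrist [[394.0, 253.0], [372.0, 253.0], [192.0, 253.0], [170.0, 253.0]] side crop [[563.0, 216.0], [572.0, 207.0], [635.0, 147.0], [642.0, 140.0]]
```

View pics/v3.png

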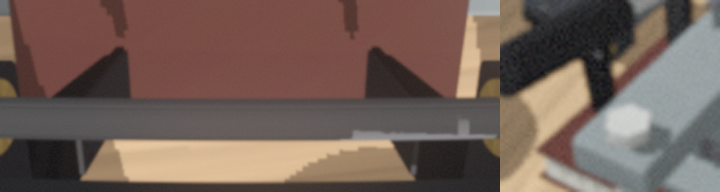

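The finger tips evidently passed over the book: it has not moved and there is no force, so the open fingers must reach less far down than I assumed. I'll retreat, lower the tool and push again, watching the force.

```bash
python3 -m handwheel '[{"dp":[-0.4,0.047,0],"rotation":[0,0,0],"hand":100},{"dp":[-0.4,0.047,0],"rotation":[0,0,0],"hand":100},{"dp":[0,0,-0.12],"rotation":[0,0,0],"hand":100},{"dp":[0,0,-0.12],"rotation":[0,0,0],"hand":100},{"dp":[0,0,0],"rotation":[0,0,0],"hand":100}]' && python3 -m handwheel '[{"dp":[0.1,-0.012,0],"rotation":[0,0,0],"hand":100},{"dp":[0.1,-0.012,0],"rotation":[0,0,0],"hand":100},{"dp":[0.08,-0.009,0],"rotation":[0,0,0],"hand":100},{"dp":[0.08,-0.009,0],"rotation":[0,0,0],"hand":100}]'
```

```text
time: 5.85
eef_pos: [464.2, 104.5, 33.3]
tcp_rot: [-1.572, -0.0, -1.689]
wrist_force: [-0.9, 0.3, 0.2]
opening: 1.001
time: 6.35
eef_pos: [490.8, 101.4, 34.1]
tcp_rot: [-1.572, -0.0, -1.689]
wrist_force: [-3.1, 0.5, 0.5]
opening: 0.997
```

Contact: 3 N of resistance. I'll keep pushing.

```bash
python3 -m handwheel '[{"dp":[0.08,-0.009,0],"rotation":[0,0,0],"hand":100},{"dp":[0.08,-0.009,0],"rotation":[0,0,0],"hand":100},{"dp":[0.08,-0.009,0],"rotation":[0,0,0],"hand":100},{"dp":[0.06,-0.007,0],"rotation":[0,0,0],"hand":100},{"dp":[0.05,-0.006,0],"rotation":[0,0,0],"hand":100}]'
python3 - <<'E'
from fit import *
b=imaging.camera("wrist"); C=cam("wrist"); save("w3",b); s=r.observe(); print(s["wrist_force"],s["ft_torque"],(s["eef_pos"][:2]-q[:2])@np.array([[np.cos(q[2]),-np.sin(q[2])],[np.sin(q[2]),np.cos(q[2])]]))
E
```

```text
time: 6.98
eef_pos: [517.3, 98.4, 34.1]
tcp_rot: [-1.571, -0.0, -1.689]
wrist_force: [-3.4, 1.0, 0.8]
opening: 1.004
[-3.04932363 -0.36858946  0.55151129] [ 0.07951575  0.48216176 -0.00140457] [-105.72381516   -2.03269594]
```

View pics/w3.png

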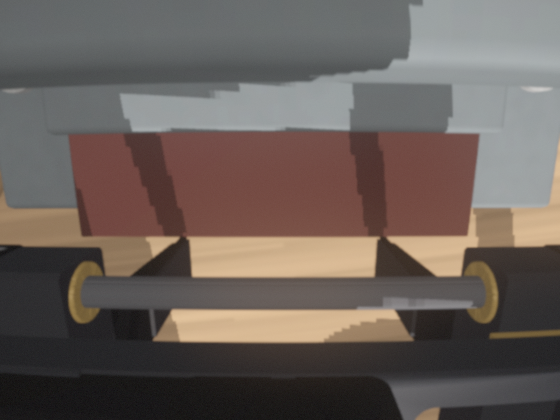

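The fingertips bear on the fore-edge at row 237, at columns 190 and 378. The book is square, with its edge parallel to the bed's front edge at row 207. A little travel remains.

```bash
python3 - <<'E'
from fit import *
C=cam("wrist"); p=onz(C,[[82,237],[471,236]],60); print((p[:,:2]-q[:2])@np.array([[np.cos(q[2]),-np.sin(q[2])],[np.sin(q[2]),np.cos(q[2])]]))
p=onz(C,[[10,207],[545,206]],30); print((p[:,:2]-q[:2])@np.array([[np.cos(q[2]),-np.sin(q[2])],[np.sin(q[2]),np.cos(q[2])]]))
E
python3 -m handwheel '[{"dp":[0.03,-0.0035,0],"rotation":[0,0,0],"hand":100},{"dp":[0.03,-0.0035,0],"rotation":[0,0,0],"hand":100},{"dp":[0.03,-0.0035,0],"rotation":[0,0,0],"hand":100}]'
```

```text
[[-94.27342142 100.83910611]
 [-94.01876756 -98.78491165]]
[[ -85.16859922  163.41376566]
 [ -85.0975408  -161.00185196]]
time: 7.4
eef_pos: [523.9, 97.7, 34.1]
tcp_rot: [-1.571, -0.0, -1.689]
wrist_force: [-2.7, 0.3, 1.3]
opening: 1.003
```

```bash
for i in 1 2 3 ; do python3 -m handwheel '[{"dp":[0.014,-0.0016,0],"rotation":[0,0,0],"hand":100},{"dp":[0,0,0],"rotation":[0,0,0],"hand":100}]' | egrep "eef|force"; done
```

```text
eef_pos: [524.6, 97.6, 34.0]
wrist_force: [-4.5, 0.6, 0.5]
eef_pos: [524.9, 97.5, 33.9]
wrist_force: [-7.7, 0.8, 2.0]
eef_pos: [525.2, 97.4, 33.8]
wrist_force: [-10.6, 1.1, 3.6]
```

```bash
python3 -m handwheel '[{"dp":[0.02,-0.0023,0],"rotation":[0,0,0],"hand":100},{"dp":[0,0,0],"rotation":[0,0,0],"hand":100},{"dp":[0,0,0],"rotation":[0,0,0],"hand":100}]'
python3 - <<'E'
from fit import *
b=imaging.camera("wrist"); C=cam("wrist"); M=np.array([[np.cos(q[2]),-np.sin(q[2])],[np.sin(q[2]),np.cos(q[2])]])
s=r.observe(); print(s["wrist_force"],s["ft_torque"],(s["eef_pos"][:2]-q[:2])@M)
# red region lower edge
hsv=cv2.cvtColor(b,cv2.COLOR_RGB2HSV); 
red=((b[:,:,0].astype(int)>1.6*b[:,:,1])&(b[:,:,0]<150)&(hsv[:,:,1]>110))
pts=[]
for c in list(range(95,165,5))+list(range(200,370,5))+list(range(395,460,5)):
    rr=np.where(red[120:270,c])[0]
    if len(rr)>20: pts.append([c,120+rr.max()+.5])
p=(onz(C,pts,60)[:,:2]-q[:2])@M; k=np.polyfit(p[:,1],p[:,0],1); print(len(p),k,np.std(p[:,0]-np.polyval(k,p[:,1])))
a=imaging.camera("side");save("side3",a)
E
```

```text
time: 8.52
eef_pos: [525.3, 97.3, 33.7]
tcp_rot: [-1.577, -0.001, -1.689]
wrist_force: [-15.5, 1.3, 6.0]
opening: 1.0
[-15.14259561   1.80942982   5.9018536 ] [0.4527926  2.85737004 0.03207795] [-98.18050221  -2.26423985]Traceback (most recent call last):
  File "<stdin>", line 11, in <module>
  File "h.py", line 9, in onz
    u=cv2.undistortPoints(np.array(uv,float).reshape(-1,1,2),C[0],C[1]).reshape(-1,2)
      ~~~~~~~~~~~~~~~~~~~^^^^^^^^^^^^^^^^^^^^^^^^^^^^^^^^^^^^^^^^^^^^^^
cv2.error: OpenCV(4.12.0) /io/opencv/modules/calib3d/src/undistort.dispatch.cpp:347: error: (-215:Assertion failed) CV_IS_MAT(_src) && CV_IS_MAT(_dst) && (_src->rows == 1 || _src->cols == 1) && (_dst->rows == 1 || _dst->cols == 1) && _src->cols + _src->rows - 1 == _dst->rows + _dst->cols - 1 && (CV_MAT_TYPE(_src->type) == CV_32FC2 || CV_MAT_TYPE(_src->type) == CV_64FC2) && (CV_MAT_TYPE(_dst->type) == CV_32FC2 || CV_MAT_TYPE(_dst->type) == CV_64FC2) in function 'cvUndistortPointsInternal'
```

15 N with no yaw moment: it is firmly on the fence. I'll back off and verify.

```bash
python3 -m handwheel '[{"dp":[-0.1,0.012,0],"rotation":[0,0,0],"hand":100},{"dp":[-0.5,0.058,0],"rotation":[0,0,0],"hand":100},{"dp":[-0.4,0.047,0.2],"rotation":[0,0,0],"hand":0},{"dp":[0,0,0.7],"rotation":[0,0,0],"hand":0},{"dp":[0,0,0],"rotation":[0,0,0],"hand":0}]'
python3 - <<'E'
from fit import *
b=imaging.camera("wrist"); C=cam("wrist"); a=imaging.camera("side"); save("w4",b)
# overlay home book outline top
P=T(q,[[-85,-100,60],[-85,100,60],[75,100,60],[75,-100,60]])
print(proj(C,P).round(1).tolist(),proj(Cd,P).round(1).tolist(),r.observe()["wrist_force"])
p1=cv2.resize(b,(400,300)); p2=cv2.resize(a[190:370,160:400],(400,300),interpolation=2); save("v4",np.hstack([p1,p2]))
E
```

```text
time: 9.2
eef_pos: [455.9, 106.2, 104.7]
tcp_rot: [-1.563, 0.002, -1.689]
wrist_force: [0.0, -0.3, -0.3]
opening: 0.74
[[431.6, 99.2], [127.7, 99.8], [118.0, -157.4], [440.3, -158.9]] [[219.9, 293.3], [272.0, 241.8], [333.3, 264.6], [287.9, 325.3]] [-0.51406027  0.23295816  0.86389001]
```

View pics/v4.png

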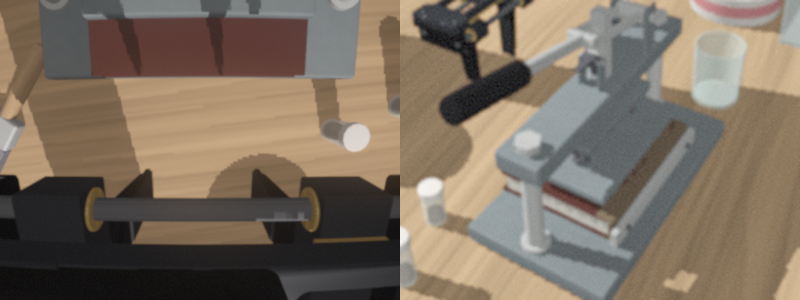

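The book is home: flush with the bed front (wrist inset rows 75–77) and its spine flat along the fence in the side view. Now to the handle.

```bash
python3 -m handwheel '[{"dp":[0,-0.2,0.8],"rotation":[0,0,0],"hand":0},{"dp":[0,-0.2,0.8],"rotation":[0,0,0],"hand":0},{"dp":[0,-0.2,0.8],"rotation":[0,0,0],"hand":0},{"dp":[0,-0.2,0.8],"rotation":[0,0,0],"hand":0},{"dp":[0.48,-0.5,0],"rotation":[0,0,0],"hand":0},{"dp":[0.48,-0.5,0],"rotation":[0,0,0],"hand":0},{"dp":[0.48,-0.5,0],"rotation":[0,0,0],"hand":0},{"dp":[0.48,-0.5,0],"rotation":[0,0,0],"hand":0},{"dp":[0,0,0],"rotation":[0,0,0],"hand":0},{"dp":[0,0,0],"rotation":[0,0,0],"hand":0}]'
```

```text
time: 10.55
eef_pos: [597.5, -104.1, 340.1]
tcp_rot: [-1.573, 0.0, -1.689]
wrist_force: [-0.4, 0.2, 0.6]
opening: 0.009
```

```bash
python3 -m handwheel '[{"dp":[0.045,0,-0.3],"rotation":[0,0,0],"hand":0},{"dp":[0,0,-0.05],"rotation":[0,0,0],"hand":0},{"dp":[0,0,-0.05],"rotation":[0,0,0],"hand":0},{"dp":[0,0,0],"rotation":[0,0,0],"hand":0}]'; python3 -m handwheel '[{"dp":[0,0,-0.05],"rotation":[0,0,0],"hand":0},{"dp":[0,0,0],"rotation":[0,0,0],"hand":0}]'
```

```text
time: 11.05
eef_pos: [600.8, -103.8, 312.1]
tcp_rot: [-1.57, -0.0, -1.689]
wrist_force: [-0.2, -0.2, 0.3]
opening: 0.002
time: 11.3
eef_pos: [600.8, -104.1, 307.8]
tcp_rot: [-1.571, -0.0, -1.689]
wrist_force: [0.0, -0.4, -0.2]
opening: 0.007
```

```bash
for i in 1 2; do python3 -m handwheel '[{"dp":[0,0,-0.05],"rotation":[0,0,0],"hand":0},{"dp":[0,0,0],"rotation":[0,0,0],"hand":0}]'|egrep "eef|force"; done
```

```text
eef_pos: [600.8, -104.1, 303.8]
wrist_force: [-0.1, -0.0, -0.4]
eef_pos: [600.8, -104.0, 300.0]
wrist_force: [0.4, -0.1, 0.5]
```

```bash
for i in 1 2 3 4; do python3 -m handwheel '[{"dp":[0,0,-0.05],"rotation":[0,0,0],"hand":0},{"dp":[0,0,0],"rotation":[0,0,0],"hand":0}]'|egrep "eef|force"; done
python3 - <<'E'
from fit import *
b=imaging.camera("side");a=imaging.camera("scene")
save("v5",np.hstack([cv2.resize(a[140:290,100:300],(400,300),interpolation=2),cv2.resize(b[120:285,130:350],(400,300),interpolation=2)]))
E
```

```text
eef_pos: [600.8, -104.0, 296.3]
wrist_force: [-0.6, 0.3, -0.0]
eef_pos: [600.8, -104.0, 292.5]
wrist_force: [0.2, 0.7, 0.1]
eef_pos: [600.8, -104.0, 288.8]
wrist_force: [0.4, -0.5, -0.2]
eef_pos: [600.8, -104.0, 285.0]
wrist_force: [-0.2, -0.5, -0.4]
```

View pics/v5.png

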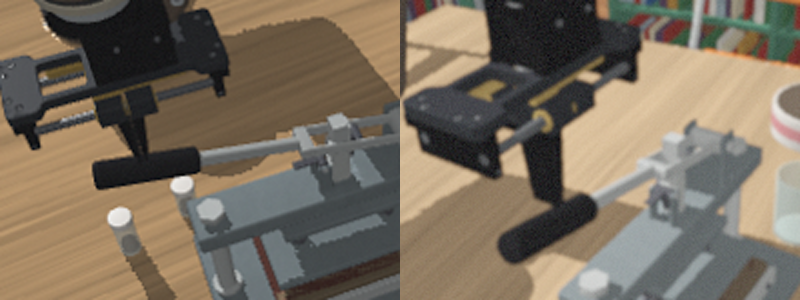

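Run:
```python
from fit import *
e=r.observe()["eef_pos"]
for dz in(40,20,0,-14): print(dz,"scene",((proj(Cs,e+[0,0,dz])-[100,140])*2).round().tolist(),"side",((proj(Cd,e+[0,0,dz])-[130,120])*1.818+[400,0]).round().tolist())
G=T(q,[[0,-241,306],[0,-141,286],[0,-191,296]]);print("handle top scene",((proj(Cs,G)-[100,140])*2).round().tolist(),"side",((proj(Cd,G)-[130,120])*1.818+[400,0]).round().tolist())
u=[cv2.undistortPoints(np.array([[p]],float),C[0],C[1]).reshape(2,1) for p,C in(((169,219),Cs),((211.4,233.5),Cd))]
Pm=[np.c_[cv2.Rodrigues(C[2])[0],C[3]] for C in(Cs,Cd)]
X=cv2.triangulatePoints(Pm[0],Pm[1],*u);print("tip tri",(X[:3]/X[3]).ravel())
```

```text
40 scene [[138.0, 140.0]] side [[546.0, 183.0]]
20 scene [[143.0, 154.0]] side [[549.0, 204.0]]
0 scene [[147.0, 167.0]] side [[551.0, 224.0]]
-14 scene [[150.0, 175.0]] side [[553.0, 237.0]]
handle top scene [[92.0, 168.0], [200.0, 150.0], [147.0, 159.0]] side [[508.0, 235.0], [590.0, 191.0], [552.0, 211.0]]
tip tri [ 604.54580408 -109.88472565  307.1778745 ]
```

Both views agree that the fingertip is about 20 mm above the reported TCP, just over the handle, so contact will come near TCP z ≈ 275. I'll continue down.

```bash
for i in 1 2 3 4; do python3 -m handwheel '[{"dp":[0,0,-0.05],"rotation":[0,0,0],"hand":0},{"dp":[0,0,0],"rotation":[0,0,0],"hand":0}]'|egrep "eef|force"; done
```

```text
eef_pos: [600.8, -104.0, 281.3]
wrist_force: [0.3, -0.5, -0.5]
eef_pos: [600.8, -104.1, 277.5]
wrist_force: [-0.5, -0.4, 0.6]
eef_pos: [600.8, -104.0, 273.8]
wrist_force: [-0.3, 0.3, -1.0]
eef_pos: [600.8, -104.1, 270.1]
wrist_force: [-0.2, -0.1, 0.6]
```

```bash
for i in 1 2 3; do python3 -m handwheel '[{"dp":[0,0,-0.05],"rotation":[0,0,0],"hand":0},{"dp":[0,0,0],"rotation":[0,0,0],"hand":0}]'|egrep "eef|force"; done;  python3 - <<'E'
from fit import *
b=imaging.camera("side");a=imaging.camera("scene"); print(r.observe()["ft_torque"])
save("v6",np.hstack([cv2.resize(a[170:260,130:230],(400,360),interpolation=2),cv2.resize(b[190:280,160:260],(400,360),interpolation=2)]))
E
```

```text
eef_pos: [600.8, -104.0, 266.3]
wrist_force: [0.4, 0.2, 0.2]
eef_pos: [600.8, -104.1, 262.6]
wrist_force: [-0.3, -0.1, 1.4]
eef_pos: [600.8, -104.1, 258.8]
wrist_force: [0.4, -0.4, 0.3]
[0.02658665 0.02946917 0.03272309]
```

View pics/v6.png

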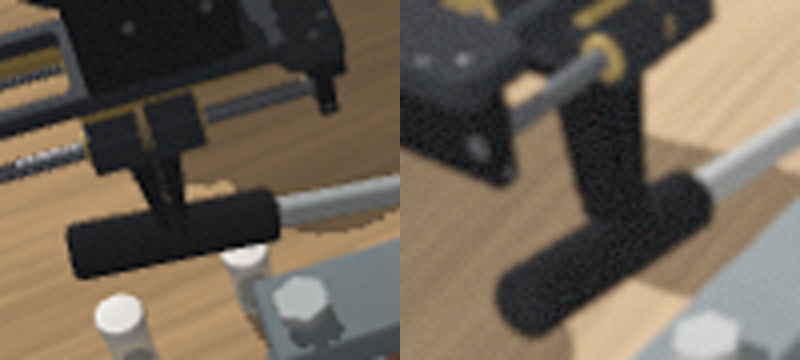

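The fingertip is now on the handle (scene inset (172,228)) with very little force. I'll run the first stroke down slowly, using the force as guide.

```bash
for i in 1 2 3 4 5; do python3 -m handwheel '[{"dp":[0,-0.01,-0.06],"rotation":[0,0,0],"hand":0},{"dp":[0,-0.01,-0.06],"rotation":[0,0,0],"hand":0},{"dp":[0,0,0],"rotation":[0,0,0],"hand":0}]'|egrep "eef|force"; done
```

```text
eef_pos: [600.8, -105.7, 249.8]
wrist_force: [-1.4, -0.8, 3.7]
eef_pos: [600.7, -107.2, 240.7]
wrist_force: [-1.6, -1.3, 3.7]
eef_pos: [600.8, -108.4, 231.7]
wrist_force: [-2.8, 0.9, 3.9]
eef_pos: [601.0, -109.8, 222.8]
wrist_force: [-1.4, 2.7, 2.5]
eef_pos: [601.0, -111.7, 213.7]
wrist_force: [0.1, 3.2, 3.1]
```

```bash
for i in 1 2 3 4; do python3 -m handwheel '[{"dp":[0,-0.003,-0.06],"rotation":[0,0,0],"hand":0},{"dp":[0,-0.003,-0.06],"rotation":[0,0,0],"hand":0},{"dp":[0,0,0],"rotation":[0,0,0],"hand":0}]'|egrep "eef|force"; done
```

```text
eef_pos: [600.9, -112.1, 204.7]
wrist_force: [1.2, 2.3, 4.3]
eef_pos: [600.9, -112.5, 195.8]
wrist_force: [0.3, 3.4, 4.0]
eef_pos: [600.9, -113.0, 187.0]
wrist_force: [-0.2, 2.5, 4.6]
eef_pos: [601.1, -113.3, 179.6]
wrist_force: [-2.4, 3.8, 14.0]
```

Resistance jumped to 14 N, so this is either the stop or the platen bearing. I'll measure the lever angle in the images.

```bash
cat > lev.py <<'E'
from fit import *
def lever():
    out=[]
    for n,C in(("scene",Cs),("side",Cd)):
        im=imaging.camera(n); best=(9e9,0)
        d=[x for x in nets.cut_out(n,"lever") if x["pixels"].sum()>300 and x["pixels"].sum()<5000]
        if not d: out.append((n,None)); continue
        m=d[0]["pixels"].astype(np.uint8)
        dt=cv2.distanceTransform(1-m,cv2.DIST_L2,3)-cv2.distanceTransform(m,cv2.DIST_L2,3)
        res=[]
        for th in np.arange(-.02,.36,.01):
            a=.21-th; P=T(q,[[dx,75-R*np.cos(a)-14*s*np.sin(a),225+R*np.sin(a)+14*s*np.cos(a)] for R in(285,295,305,315,323) for s in(-1,1) for dx in(0,)])
            u=np.round(proj(C,P)).astype(int); res.append((np.abs(dt[u[:,1],u[:,0]]).mean(),round(th,2)))
        res.sort(); out.append((n,res[:3],d[0]["p"]))
    return out
if __name__=="__main__":
    for o in lever(): print(o)
    s=r.observe(); print(s["time"],s["eef_pos"].round(1),s["wrist_force"].round(1))
E
python3 lev.py
```

```text
('scene', [(np.float32(2.43244), np.float64(0.31)), (np.float32(2.43244), np.float64(0.34)), (np.float32(2.43244), np.float64(0.35))], 0.55)
('side', [(np.float32(3.3116002), np.float64(0.31)), (np.float32(3.6268902), np.float64(0.3)), (np.float32(3.7764602), np.float64(0.32))], 0.74)
18.325 [ 601.1 -113.3  179.6] [-1.7  3.3 13.9]
```

```bash
for i in 1 2; do python3 -m handwheel '[{"dp":[0,0,-0.02],"rotation":[0,0,0],"hand":0},{"dp":[0,0,0],"rotation":[0,0,0],"hand":0}]'|egrep "eef|force"; done
```

```text
eef_pos: [601.2, -113.3, 179.1]
wrist_force: [-5.2, 4.6, 22.3]
eef_pos: [601.2, -113.3, 178.5]
wrist_force: [-7.2, 6.2, 30.4]
```

A stiff stop at TCP z ≈ 179.5, so that is 0.33 rad and the platen was still free at 187 (4.6 N). For later strokes I'll go to z ≈ 184. Release first.

```bash
python3 -m handwheel '[{"dp":[0.03,0.03,0.5],"rotation":[0,0,0],"hand":0},{"dp":[0,0.03,0.5],"rotation":[0,0,0],"hand":0},{"dp":[0,0.04,0.5],"rotation":[0,0,0],"hand":0},{"dp":[0,0,0],"rotation":[0,0,0],"hand":0},{"dp":[0,0,0],"rotation":[0,0,0],"hand":0},{"dp":[0,0,0],"rotation":[0,0,0],"hand":0},{"dp":[0,0,0],"rotation":[0,0,0],"hand":0}]'; python3 lev.py
```

```text
time: 19.7
eef_pos: [602.9, -105.9, 286.7]
tcp_rot: [-1.572, 0.0, -1.689]
wrist_force: [-0.4, 0.2, -0.3]
opening: 0.006
('scene', [(np.float32(2.6901498), np.float64(0.02)), (np.float32(2.73158), np.float64(0.01)), (np.float32(3.0054402), np.float64(0.0))], 0.71)
('side', [(np.float32(2.8720202), np.float64(-0.01)), (np.float32(2.88466), np.float64(0.0)), (np.float32(3.1838), np.float64(0.01))], 0.68)
19.9 [ 603.1 -105.9  287.3] [ 0.7 -0.2 -0.3]
```

```bash
python3 -m handwheel '[{"dp":[0,-0.03,-0.45],"rotation":[0,0,0],"hand":0},{"dp":[0,-0.03,-0.45],"rotation":[0,0,0],"hand":0},{"dp":[0,-0.04,-0.3],"rotation":[0,0,0],"hand":0},{"dp":[0,0,-0.1],"rotation":[0,0,0],"hand":0},{"dp":[0,0,-0.07],"rotation":[0,0,0],"hand":0},{"dp":[0,0,0],"rotation":[0,0,0],"hand":0},{"dp":[0,0,0],"rotation":[0,0,0],"hand":0}]'; python3 -c "
from h import *
print(r.observe()['wrist_force'])"
```

```text
time: 20.78
eef_pos: [603.5, -113.1, 186.1]
tcp_rot: [-1.569, 0.0, -1.689]
wrist_force: [-1.3, 2.2, 10.1]
opening: 0.003
[-1.32369789  2.22449242 10.08277301]
```

10 N at about 0.306 rad: the first stroke bearing on the book. I'll nudge a little deeper to be sure of the tooth, then let it up.

```bash
python3 -m handwheel '[{"dp":[0,0,-0.03],"rotation":[0,0,0],"hand":0},{"dp":[0,0,0],"rotation":[0,0,0],"hand":0}]' | egrep "eef|force"; python3 -m handwheel '[{"dp":[0,0.03,0.5],"rotation":[0,0,0],"hand":0},{"dp":[0,0.03,0.5],"rotation":[0,0,0],"hand":0},{"dp":[0,0.04,0.4],"rotation":[0,0,0],"hand":0},{"dp":[0,0,0],"rotation":[0,0,0],"hand":0},{"dp":[0,0,0],"rotation":[0,0,0],"hand":0},{"dp":[0,0,0],"rotation":[0,0,0],"hand":0},{"dp":[0,0,0],"rotation":[0,0,0],"hand":0},{"dp":[0,0,0],"rotation":[0,0,0],"hand":0}]'; python3 lev.py
```

```text
eef_pos: [603.5, -113.0, 183.8]
wrist_force: [-1.3, 3.9, 10.0]
time: 22.02
eef_pos: [603.1, -105.9, 287.2]
tcp_rot: [-1.571, -0.0, -1.689]
wrist_force: [0.3, -0.0, 0.2]
opening: 0.004
('scene', [(np.float32(2.58201), np.float64(0.01)), (np.float32(2.79829), np.float64(0.02)), (np.float32(2.90994), np.float64(0.0))], 0.69)
('side', [(np.float32(2.78916), np.float64(0.0)), (np.float32(2.84323), np.float64(-0.01)), (np.float32(3.12973), np.float64(-0.02))], 0.61)
22.225 [ 603.1 -105.9  287.6] [ 0.  -0.1  0.2]
```

```bash
python3 -m handwheel '[{"dp":[0,-0.03,-0.45],"rotation":[0,0,0],"hand":0},{"dp":[0,-0.03,-0.45],"rotation":[0,0,0],"hand":0},{"dp":[0,-0.04,-0.3],"rotation":[0,0,0],"hand":0},{"dp":[0,0,-0.1],"rotation":[0,0,0],"hand":0},{"dp":[0,0,-0.07],"rotation":[0,0,0],"hand":0},{"dp":[0,0,0],"rotation":[0,0,0],"hand":0},{"dp":[0,0,0],"rotation":[0,0,0],"hand":0}]'
```

```text
time: 23.1
eef_pos: [603.9, -113.0, 186.7]
tcp_rot: [-1.568, 0.0, -1.689]
wrist_force: [-1.9, 3.8, 13.7]
opening: 0.006
```

14 N is the second bearing stroke, as expected. I'll deepen slightly, release, then move away clear.

```bash
python3 -m handwheel '[{"dp":[0,0,-0.04],"rotation":[0,0,0],"hand":0},{"dp":[0,0,-0.01],"rotation":[0,0,0],"hand":0},{"dp":[0,0,0],"rotation":[0,0,0],"hand":0}]' | egrep "eef|force"
python3 - <<'E'
from h import *
save("side_dn",imaging.camera("side"))
E
python3 -m handwheel '[{"dp":[0,0.03,0.5],"rotation":[0,0,0],"hand":0},{"dp":[0,0.03,0.5],"rotation":[0,0,0],"hand":0},{"dp":[0,0.04,0.5],"rotation":[0,0,0],"hand":0},{"dp":[-0.3,0,0.4],"rotation":[0,0,0],"hand":0},{"dp":[-0.5,-0.2,0.4],"rotation":[0,0,0],"hand":0},{"dp":[-0.6,-0.4,0],"rotation":[0,0,0],"hand":0},{"dp":[-0.6,-0.4,0],"rotation":[0,0,0],"hand":0},{"dp":[0,0,0],"rotation":[0,0,0],"hand":0},{"dp":[0,0,0],"rotation":[0,0,0],"hand":0}]'; python3 lev.py
python3 - <<'E'
from fit import *
b=imaging.camera("side"); save("side_end",b); w=imaging.camera("scene"); save("scene_end",w)
o=cv2.imread("pics/side3.png")if 0 else cv2.imread("pics/side0.png"); o=o[:,:,::-1]
# ram top predicted pixel by height
for z in(282,272,262,252,242,232): print(z,proj(Cd,T(q,[0,0,z])).round(1).tolist(),proj(Cs,T(q,[0,0,z])).round(1).tolist())
for n in("beaker","vial_tall","vial_short"):
    for d in nets.cut_out("scene",n)[:2]: print(n,d["p"],d["rect"])
s0=cv2.imread("pics/scene0.png")[:,:,::-1]
f=lambda im,x0,y0,w,h:cv2.resize(im[y0:y0+h,x0:x0+w],(400,300),interpolation=2)
save("v7",np.vstack([np.hstack([f(s0,230,170,80,60),f(w,230,170,80,60)]),np.hstack([f(o,150,185,240,180),f(b,150,185,240,180)])]))
E
```

```text
eef_pos: [603.9, -112.8, 183.1]
wrist_force: [-2.3, 4.9, 14.8]
time: 24.65
eef_pos: [453.5, -180.9, 353.9]
tcp_rot: [-1.57, -0.0, -1.69]
wrist_force: [0.5, 0.9, -0.5]
opening: 0.003
('scene', [(np.float32(2.7027898), np.float64(0.01)), (np.float32(2.85236), np.float64(0.02)), (np.float32(2.98929), np.float64(0.0))], 0.62)
('side', [(np.float32(3.18731), np.float64(0.0)), (np.float32(3.21259), np.float64(-0.01)), (np.float32(3.3621602), np.float64(0.01))], 0.92)
24.85 [ 453.8 -180.3  353.3] [ 0.1 -0.6  0. ]
282 [[280.8, 188.2]] [[268.5, 195.7]]
272 [[280.9, 193.0]] [[268.6, 199.0]]
262 [[280.9, 197.6]] [[268.7, 202.1]]
252 [[280.9, 202.3]] [[268.8, 205.3]]
242 [[280.9, 206.8]] [[268.9, 208.4]]
232 [[280.9, 211.3]] [[268.9, 211.4]]
beaker 0.55 [354.9, 219.7, 32.4, 44.6]
vial_tall 0.62 [154.5, 245.7, 19.7, 24.3]
vial_tall 0.36 [327.0, 177.2, 16.2, 30.5]
vial_short 0.53 [185.3, 224.5, 13.8, 21.7]
```

View pics/v7.png

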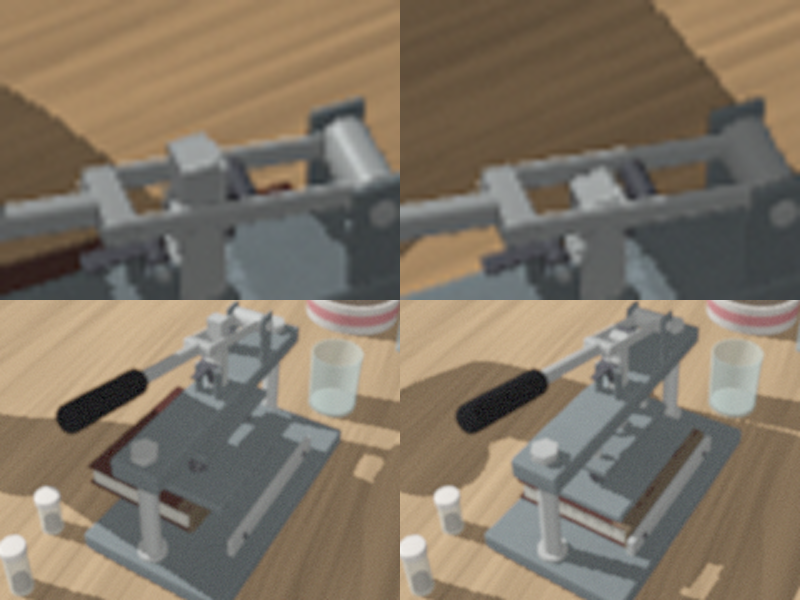

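The final view shows the book flat at the fence under the platen, lever up and bystanders in place. The ram has sunk visibly; I'll measure by how much to confirm all three teeth caught.

Run:
```python
from fit import *
import os
for n,C,cols in(("scene",Cs,[(264,267),(268,271),(272,274)]),("side",Cd,[(276,279),(280,283),(284,286)])):
  for k in("0","_end"):
    g=cv2.cvtColor(cv2.imread(f"pics/{n}{k}.png"),cv2.COLOR_BGR2HSV)
    for a,b in cols: print(n,k,a,"V",g[180:225,a:b,2].mean(1).astype(int).tolist()); 
    a,b=cols[1]; print("   S",g[180:225,a:b,1].mean(1).astype(int).tolist())
  for z in(268,244,252): print(z,proj(C,T(q,[[x,y,z] for x in(-10,10) for y in(-10,10)])).round(1).tolist())
```

```text
scene 0 264 V [166, 168, 166, 162, 166, 173, 171, 165, 161, 163, 167, 166, 161, 158, 155, 155, 163, 164, 157, 160, 153, 143, 130, 120, 109, 99, 99, 101, 96, 96, 123, 156, 141, 106, 92, 92, 93, 99, 116, 124, 121, 129, 117, 89, 78]
scene 0 268 V [166, 162, 163, 170, 172, 168, 161, 160, 166, 167, 163, 159, 155, 154, 160, 165, 159, 155, 163, 162, 160, 160, 164, 150, 111, 91, 93, 94, 93, 93, 93, 101, 103, 96, 93, 92, 91, 94, 95, 95, 94, 94, 94, 94, 94]
scene 0 272 V [159, 165, 171, 171, 165, 158, 162, 168, 167, 161, 157, 153, 153, 164, 165, 156, 153, 151, 152, 161, 161, 157, 141, 107, 91, 94, 92, 92, 93, 94, 89, 101, 98, 93, 92, 92, 94, 94, 95, 93, 93, 94, 94, 95, 94]
   S [103, 103, 102, 104, 102, 103, 102, 102, 104, 103, 102, 103, 102, 103, 103, 107, 65, 7, 8, 6, 5, 5, 5, 6, 4, 6, 4, 6, 6, 3, 7, 4, 5, 5, 5, 4, 5, 6, 5, 6, 5, 3, 6, 4, 3]
scene _end 264 V [106, 107, 105, 103, 106, 109, 109, 105, 103, 103, 107, 106, 103, 101, 99, 99, 104, 104, 99, 98, 99, 128, 117, 94, 92, 126, 158, 157, 141, 125, 114, 124, 131, 109, 93, 94, 97, 126, 145, 151, 126, 127, 114, 87, 78]
scene _end 268 V [105, 
[... 2062 characters left out ...]
199, 190, 172, 151, 136, 128, 130, 126, 127, 132, 134, 139, 149, 158, 160, 151, 135, 124]
side _end 284 V [194, 193, 192, 191, 192, 192, 195, 200, 198, 198, 190, 190, 184, 182, 180, 172, 158, 140, 129, 126, 120, 114, 115, 129, 157, 184, 193, 186, 165, 140, 129, 129, 126, 130, 124, 128, 125, 128, 127, 130, 127, 130, 128, 131, 127]
   S [76, 77, 77, 79, 77, 79, 79, 77, 79, 78, 79, 78, 78, 76, 76, 77, 74, 69, 40, 11, 6, 10, 7, 3, 2, 2, 3, 3, 1, 1, 3, 3, 4, 3, 4, 5, 5, 5, 3, 4, 4, 2, 3, 2, 7]
268 [[273.3, 195.8], [279.0, 191.1], [282.8, 198.8], [288.3, 193.9]]
244 [[273.5, 206.9], [279.1, 202.0], [282.7, 209.9], [288.2, 204.9]]
252 [[273.4, 203.3], [279.0, 198.4], [282.7, 206.2], [288.2, 201.3]]
```

The ram sank about 23 mm in both views (23.2 and 22.9). That matches three teeth at 8 mm each, so the last stroke caught: one stroke past first bearing. Handing in.

Run:
```python
from h import *
print(r.observe()["time"]); job.hand_in()
```

```text
25.1
the job is handed in; nothing more can be done
```

I handed the job in at 25.1 s, with the book home against the fence and clamped one stroke past the stroke on which the platen first bore. The clamp force isn't reported, so I judged it from strokes and handle force rather than reading it.

**Pushing the book in:** I spread the two fingertips along the press and pushed the fore-edge until it pressed on the fence at 15 N with no yaw moment. The book then looked square, centred and flush with the bed's front edge.

**Pumping the lever:** I gave three full strokes, letting the lever right up after each.

| Stroke | Handle force at the bottom | Meaning |
|---|---|---|
| 1 | about 4 N before the lever's stop | platen still free |
| 2 | 10 N | platen first bears on the book |
| 3 | 14 to 15 N | one further stroke |

**Last checks:**
- **Lever:** it reads 0 to 0.01 rad in both cameras, which is about as fine as that measurement goes, so it doesn't strictly prove the 0.02 limit.
- **Ram:** it sank about 23 mm in both views, which fits three teeth (24 mm).
- **Surroundings:** the beaker and vials looked unmoved. I last saw the brush after the push and didn't measure its position. The arm is clear of everything.

**What disagreed:**
- **Fingertip height:** the fingertips were higher than the tool data say, in contact only well below the expected height. My first push therefore passed over the book without touching it. I redid it lower and found the handle by force and images.
- **Stop on stroke 1:** I pressed the lever against its stop at up to 30 N while locating it.

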